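# Spin the salad and brake

### The job

Turn the crank of the salad spinner clockwise (seen from above) through one full turn from where it stands, then carry straight on until the crank arm points at the pouring spout, and leave it there. Then press the brake pedal on the side of the spinner down to its stop for a moment and let it spring back up. Do not disturb the other things on the ledge.

Things in the scene. Friction and masses are not known exactly. Their poses are not given: they have to be found in the camera images.
- spinner: salad spinner: clear round bowl, 208 mm across, with a white lid 216 mm across (dark rubber seal under its rim) whose flat top is 121 mm above the ledge; stuck to the ledge by suction feet, it cannot move. Origin: on the crank's axis, at ledge height. z up; x points to the pouring spout, y to the brake pedal
- spout_tip (a point): tip of the pouring spout, a flat white triangular beak with a dark rubber edge that juts 40 mm out from the lid's rim; 148 mm from the crank's axis along the spinner's x, 117 mm above the ledge; fixed
- crank (a joint): angle of the flat steel crank arm (22 mm wide, top 138 mm above the ledge) on the lid, rad; grows clockwise seen from above, counts on over turns (not wrapped). 0 and multiples of 2 pi: arm points at the spout. Starts between -2.8 and -0.6, so the spout position reached after a full turn reads 2 pi. Light friction (1.5 N at the knob); stays where it is left
- knob_mid (a point): middle of the crank's black knob, an upright round grip, 26 mm across, 42 mm tall, on the end of the arm, 70 mm from the axis; foot 140 mm, top 182 mm above the ledge; it spins freely on its pin, so a grip on it need not turn with the crank. This point is on the knob's axis, 161 mm above the ledge, and travels with the crank
- brake (a joint): angle of the brake pedal, rad: 0 up (level), 0.35 fully down at its stop. Spring-loaded, about 8 N at the pad when fully down; springs back up when let go
- pedal_pad (a point): middle of the ribbed area on top of the brake pedal, a steel plate 60 mm wide and 58 mm long that sticks out level from the lid along the spinner's y; this point is 154 mm from the crank's axis, 40 mm out from the pedal's hinge (along the spinner's x, 118 mm up), 122 mm above the ledge when up, 14 mm lower when fully down
- bottle: green glass bottle, 68 mm across, 200 mm tall, upright; bystander. Origin: centre of its underside
- strainer: small perforated steel strainer basket, 88 mm across, 50 mm tall; bystander. Origin: centre of its underside
- flat_can: flattened aluminium can lying flat, 120 by 66 mm, 14 mm thick; bystander. Origin: centre of its underside
- scraper: yellow silicone scraper lying flat, 190 mm long, 52 mm wide, 12 mm thick; bystander. Origin: underside, near its middle; x along its length towards the blade

How it is judged:
By the outcome, as a careful person would: the job done as asked, in the order asked, and still so for the second after the job is handed in, with the robot touching nothing.
It also fails if it takes over 72 s, if anything falls off the work surface, if the arm or the gripper's body presses on something with over 40 N, if the wrist force passes 120 N, or if a joint passes its speed limit or range.

### The arm

A 6-joint arm with a two-finger parallel gripper is mounted at the origin on the work surface. World frame = base frame: x ahead of the robot, y to its left, z up, the work surface at z = 0. Lengths are in m, angles in rad, forces in N, time in s.
With the tool pointing down it reaches from about 0.35 to 0.725 m from the base axis. Payload 4.3 kg.
Tool frame: the origin (TCP) lies at the very end of the fingers, on their centre line; the grasp point (between the pads) lies 19 mm behind it; z points along the fingers, y is the line along which they close (so a half turn about z gives the same grasp; the last joint's range is limited). The gripper opens to 85 mm and grips with 20 to 120 N. Pads are 22 mm wide; open, the fingers measure 114 mm over their backs; the gripper's body (76 mm by 85 mm) begins 54 mm behind the grasp point. The pads swing forward as they close: fully open they stand 13 mm farther back than shut.
Start: joints at [-1.424, 0.377, 0.081, 1.274, 0, 1.46], TCP at [0.146, -0.556, 0.231] pointing down, gripper open.
Joint ranges: [-2.72, 2.72], [-0.84, 1.66], [-1.02, 1.22], [-1.77, 2.12], [-1.37, 1.28], [-3.14, 3.14]. Speed limits (rad/s): [2.57, 2.57, 3.14, 3.14, 3.14, 3.14].

### API

Orientations are given as a unit quaternion [x, y, z, w].
In Python, from rig import r gives the robot as it stands.
- The arm moves only by the tool jog_arm, never from a script. Its argument "increments" is a list that holds one entry, the list of rows, each a list of 7 numbers: the shift along the tool's x, y, z in cm, then the turn, a rotation vector about the tool's x, y, z in rad, then the opening, from -1 (shut) to 1 (fully open). In form: [[[tx, ty, tz, rx, ry, rz, gripper], ...]]. A call has exactly 5 rows; each row shifts and turns the commanded pose from where the row before left it, along the tool's axes as they then stand; what a row does not reach is not made up. A row lasts 1/8 s, in which the tool goes at most 62.5 mm and 10.7 degrees, less where a joint would pass 70% of its speed; a pose out of reach is approached as far as the arm can. A call is refused whole if a number of a shift passes 6.25 or a number of a turn 0.188, either way. A call with a gripper value outside its range is refused whole. The fingers move at their own pace and stop on an object; "newtons" is the grip in N (left out, the last holds). Time passes only in rows, so rows that do not move let the fingers close, or fill a call up. It gives the time, the measured TCP pose, the force, the opening and the grip force at its end, in the units of the state.
- r.state(): the state, without advancing time (a new reading comes with each control period).
- r.grab_frame(name): name is "side" or "top"; returns the picture (420x560x3 uint8, blue, green, red); there is no depth.
- r.get_calibration(name): a dict with "K" (3x3 intrinsics, pixels), "position" and "orientation" of the camera in the world. Camera axes: x right, y down, z forward; pixel columns grow to the right and rows downward; lengths in m; the calibration is good to about 2 mm. A picture is of the moment at which its call begins. get_calibration takes no time and is no camera call.
- r.close_job(): hands the job in; it is judged then, once.
Trained networks look in the newest picture that a camera, given by its name, has taken for a name from the list of things; names that differ only in an ending like _2 or _b are one class to them, and where a whole thing is asked for, a point or a joint stands for the part that bears it (a point fixed in the world has none). Each returns a list of dicts, best first, with "conf" (0 to 1); they miss things now and then, are a little off and sometimes report something else, mostly with a low value. They report only what shows in the picture. A call takes as long as a camera call.
- r.regions_of(camera, query): "mask" (420x560 bool, what is visible of it).
- r.tip_of(camera, query): "location" ([x, y, z] in m, in world coordinates, good to about 4 mm: a listed point, or the origin of a listed thing).
The state is a dict: "t": time; "joints": joint angles; "qvel": joint speeds; "joint_torque": joint torques, N m; "eef_pos": TCP position; "orientation": TCP orientation; "contact_force": force on the tool from outside, world axes, zero at the start; "moment": the same for the moment, N m; "gripper_width": opening from 0.0 (shut) to 1.0 (fully open); "grasp_force": force on a finger pad.
Only numpy, scipy, OpenCV 4.12 (cv2) and the standard library are available. Lean on these libraries where they do the work, as an engineer would, in place of code of your own. Each camera call takes 0.05 s, during which the arm holds its last target. There are 200 camera calls.

## Working session

There is one attempt and no reset: what is moved stays moved. The work goes in short steps, Python scripts to look and compute and a tool call to move; the robot and the scene stay as the last step left them, time stands still between calls to the robot, and variables do not carry over. Pictures are saved under pics/ and viewed, at most 10 in all, crops included, and the job is handed in when it is done.

Besides the shell and the picture viewer there is one more tool, called after "Emit:" by a JSON object that holds its "name" and its "arguments", one argument or row to a line. jog_arm: Moves the arm, as the interface text tells. Its arguments: {"type":"object","properties":{"increments":{"type":"array"},"newtons":{"type":"number"}},"required":["increments"]}

```bash
ls; mkdir -p pics; python3 - <<'E'
from rig import r
import cv2,numpy as np
a=r.grab_frame("side");b=r.grab_frame("top")
cv2.imwrite("pics/s.png",a);cv2.imwrite("pics/t.png",b)
for q in ["spinner","spout_tip","knob_mid","pedal_pad","bottle","strainer","flat_can","scraper"]:
  for c in ["top","side"]:
    d=r.tip_of(c,q); print(q,c,[(np.round(x["location"],3),round(x["conf"],2)) for x in d[:2]])
s=r.state();print(s)
for c in ["top","side"]:print(r.get_calibration(c))
E
```

```text
pics
spinner top [(array([0.554, 0.027, 0.   ]), 0.68)]
spinner side [(array([0.554, 0.029, 0.003]), 0.72)]
spout_tip top [(array([ 0.698, -0.01 ,  0.118]), 0.92)]
spout_tip side [(array([ 0.695, -0.012,  0.121]), 0.55)]
knob_mid top [(array([0.535, 0.094, 0.161]), 0.61)]
knob_mid side [(array([0.535, 0.095, 0.164]), 0.82)]
pedal_pad top [(array([0.591, 0.177, 0.121]), 0.59)]
pedal_pad side [(array([0.59 , 0.174, 0.119]), 0.62)]
bottle top [(array([ 0.384,  0.438, -0.001]), 0.67)]
bottle side []
strainer top [(array([ 0.401, -0.48 ,  0.001]), 0.77), (array([ 0.592,  0.407, -0.002]), 0.22)]
strainer side [(array([ 0.406, -0.478, -0.   ]), 0.61)]
flat_can top [(array([ 0.586, -0.364, -0.001]), 0.95)]
flat_can side [(array([ 0.584, -0.361, -0.006]), 0.89)]
scraper top [(array([ 0.596,  0.408, -0.001]), 0.67)]
scraper side [(array([ 0.593,  0.403, -0.002]), 0.69)]
{'t': 0.9, 'joints': array([-1.42428420e+00,  3.77290868e-01,  8.10152798e-02,  1.27437490e+00,
       -6.75096109e-06,  1.46049108e+00]), 'qvel': array([-5.90539862e-04,  7.17018674e-05,  2.33620789e-03, -1.81269985e-03,
     
[... 393 characters left out ...]
nt': array([-0.01089972,  0.06473011,  0.0304605 ]), 'grasp_force': 0.0, 'gripper_width': 0.9990414173345633}
{'K': array([[531.92897374,   0.        , 273.46729804],
       [  0.        , 531.92897374, 212.94292445],
       [  0.        ,   0.        ,   1.        ]]), 'position': array([ 0.26009452, -0.00546403,  1.58606543]), 'orientation': array([-0.69868309,  0.71030659, -0.05422247,  0.06607883])}
{'K': array([[398.18294447,   0.        , 271.99783447],
       [  0.        , 398.18294447, 213.97867711],
       [  0.        ,   0.        ,   1.        ]]), 'position': array([0.30611716, 0.62835969, 0.87671504]), 'orientation': array([-0.15059268,  0.92399752, -0.34697729,  0.05618891])}
```

View pics/s.png

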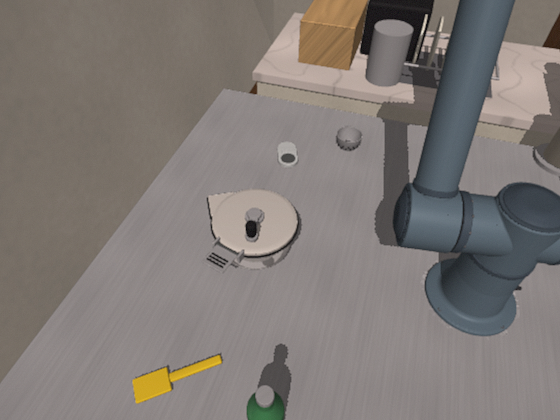

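View pics/t.png

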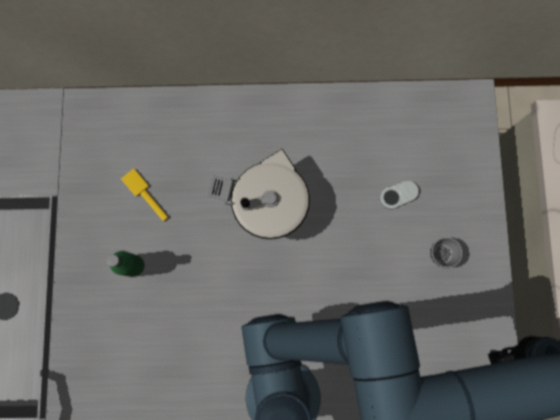

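Side view: knob at (252,230), pedal at (222,258), spout at (213,198). Top view: knob (245,203), spout (283,155), pedal (222,188). These agree with the networks. The axis is at about (0.554, 0.028), the spout at −14.6°, and the crank at about −2.10 rad. I'll yaw the tool so that tool x = world y and tool y = world x, then go above the knob.

Emit:
{"name": "jog_arm", "arguments": {
  "increments": [
    [[0, 0, 0, 0, 0, -0.187, 1], [0, 0, 0, 0, 0, -0.187, 1], [0, 0, 0, 0, 0, -0.187, 1], [0, 0, 0, 0, 0, -0.187, 1], [0, 0, 0, 0, 0, -0.187, 1]]
  ],
  "newtons": 20
}}

```text
t: 1.52
eef_pos: [0.146, -0.5562, 0.2313]
orientation: [0.826, 0.564, -0.0, 0.0]
contact_force: [0.0, 0.8, 0.3]
gripper_width: 0.995
grasp_force: 0.0
```

Emit:
{"name": "jog_arm", "arguments": {
  "increments": [
    [[0, 0, 0, 0, 0, -0.187, 1], [0, 0, 0, 0, 0, -0.187, 1], [5, 3, 0, 0, 0, 0, 1], [5, 3, 0, 0, 0, 0, 1], [5, 3, 0, 0, 0, 0, 1]]
  ]
}}

```text
t: 2.15
eef_pos: [0.2375, -0.4053, 0.2314]
orientation: [0.709, 0.705, 0.0, 0.0]
contact_force: [1.1, 0.6, 0.2]
gripper_width: 1.0
grasp_force: 0.0
```

Emit:
{"name": "jog_arm", "arguments": {
  "increments": [
    [[5, 3, 0, 0, 0, 0, 1], [5, 3, 0, 0, 0, 0, 1], [5, 3, 0, 0, 0, 0, 1], [5, 3, 0, 0, 0, 0, 1], [5, 3, 0, 0, 0, 0, 1]]
  ]
}}

```text
t: 2.78
eef_pos: [0.3889, -0.1558, 0.2317]
orientation: [0.709, 0.705, 0.0, 0.001]
contact_force: [1.4, -0.1, 0.8]
gripper_width: 1.0
grasp_force: 0.0
```

Emit:
{"name": "jog_arm", "arguments": {
  "increments": [
    [[5, 2.9, 0, 0, 0, 0, 0.5], [5, 2.9, 0, 0, 0, 0, 0.5], [5, 2.9, 0, 0, 0, 0, 0.5], [5, 2.9, 0, 0, 0, 0, 0.5], [5, 2.9, 0, 0, 0, 0, 0.5]]
  ]
}}

```text
t: 3.4
eef_pos: [0.5352, 0.0937, 0.2315]
orientation: [0.709, 0.705, 0.0, 0.0]
contact_force: [-0.0, -0.7, -0.5]
gripper_width: 0.749
grasp_force: 0.0
```

```bash
python3 - <<'E'
from rig import r
import cv2,numpy as np
a=r.grab_frame("side");b=r.grab_frame("top")
cv2.imwrite("pics/s2.png",cv2.resize(a[120:320,160:400],(720,600)))
for q in ["spinner","spout_tip","knob_mid","pedal_pad"]:
  for c in ["top","side"]:
    d=r.tip_of(c,q); print(q,c,[(np.round(x["location"],3),round(x["conf"],2)) for x in d[:2]])
s=r.state();print(s["eef_pos"],s["joints"],s["gripper_width"])
E
```

```text
spinner top [(array([0.555, 0.026, 0.002]), 0.95)]
spinner side [(array([0.555, 0.027, 0.004]), 0.66)]
spout_tip top [(array([ 0.698, -0.01 ,  0.117]), 0.64)]
spout_tip side [(array([ 0.7  , -0.01 ,  0.116]), 0.83)]
knob_mid top [(array([0.537, 0.095, 0.161]), 0.53)]
knob_mid side [(array([0.532, 0.094, 0.158]), 0.78)]
pedal_pad top []
pedal_pad side [(array([0.588, 0.177, 0.12 ]), 0.85)]
[0.53391808 0.09076932 0.23154788] [ 5.13537011e-02  3.08403210e-01 -1.70861504e-02  1.24516211e+00
 -1.83340230e-04  1.62896877e+00] 0.7512669108355058
```

View pics/s2.png

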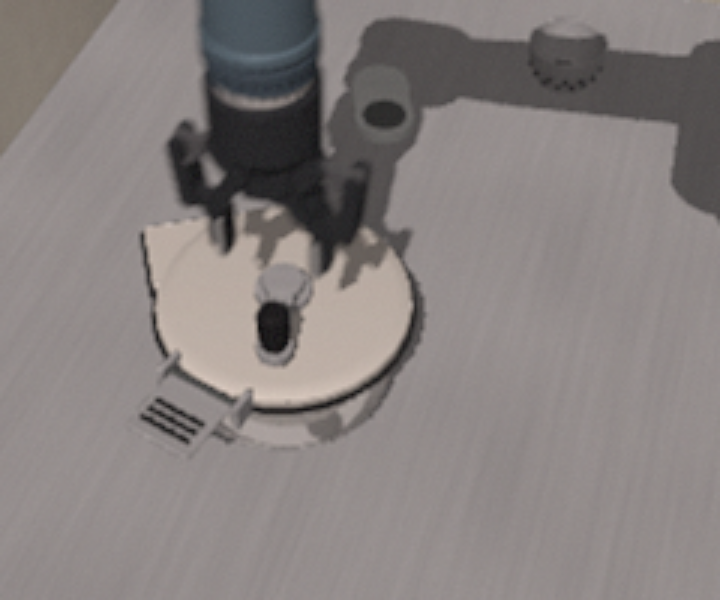

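The fingers straddle the knob (crop 273,328) along x, open and above it. I'll check whether the pose has settled before descending.

Emit:
{"name": "jog_arm", "arguments": {
  "increments": [
    [[0, 0, 2, 0, 0, 0, 0.5], [0, 0, 0, 0, 0, 0, 0.5], [0, 0, 0, 0, 0, 0, 0.5], [0, 0, 0, 0, 0, 0, 0.5], [0, 0, 0, 0, 0, 0, 0.5]]
  ]
}}

```text
t: 4.53
eef_pos: [0.5346, 0.0919, 0.2118]
orientation: [0.709, 0.705, 0.0, 0.0]
contact_force: [0.2, -0.1, -0.5]
gripper_width: 0.75
grasp_force: 0.0
```

Emit:
{"name": "jog_arm", "arguments": {
  "increments": [
    [[0.25, 0.05, 1.6, 0, 0, 0, 0.5], [0, 0, 1.6, 0, 0, 0, 0.5], [0, 0, 1.6, 0, 0, 0, 0.5], [0, 0, 1.6, 0, 0, 0, 0.5], [0, 0, 0, 0, 0, 0, 0.5]]
  ]
}}

```text
t: 5.15
eef_pos: [0.5338, 0.0944, 0.1463]
orientation: [0.709, 0.705, -0.001, -0.001]
contact_force: [0.2, 0.5, 0.1]
gripper_width: 0.751
grasp_force: 0.0
```

Emit:
{"name": "jog_arm", "arguments": {
  "increments": [
    [[0, 0, 0, 0, 0, 0, -1], [0, 0, 0, 0, 0, 0, -1], [0, 0, 0, 0, 0, 0, -1], [0, 0, 0, 0, 0, 0, -1], [0, 0, 0, 0, 0, 0, -1]]
  ],
  "newtons": 25
}}

```text
t: 5.78
eef_pos: [0.5356, 0.0944, 0.1483]
orientation: [0.709, 0.705, 0.001, 0.001]
contact_force: [-0.6, -0.4, 6.2]
gripper_width: 0.292
grasp_force: 25.7
```

```bash
python3 - <<'E'
from rig import r
import cv2,numpy as np
a=r.grab_frame("side")
cv2.imwrite("pics/s3.png",cv2.resize(a[150:300,170:350],(720,600)))
s=r.state();print(s["eef_pos"],s["contact_force"],s["gripper_width"],s["grasp_force"])
c=np.array([.5545,.027]);p=s["eef_pos"][:2]
d=p-c;print(np.hypot(*d),np.degrees(np.arctan2(d[1],d[0])))
E
```

```text
[0.53561682 0.09439785 0.14828916] [-0.35700965 -0.37018546  4.88941163] 0.2946017726439243 25.66818483523093
0.06999317374324406 105.65153468168616
```

View pics/s3.png

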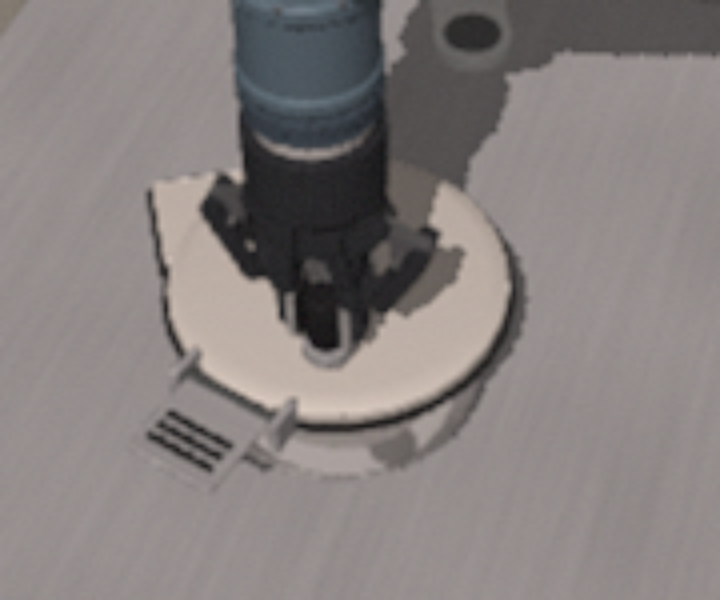

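The knob is between the fingers (crop ~320,320) with a 25 N grip. I'll compute the row table for the circle.

```bash
python3 - <<'E'
import numpy as np
a=np.radians(105.65-20*np.arange(25));p=7.0*np.c_[np.cos(a),np.sin(a)]
c=np.radians(np.degrees(0.257+1.309)); 
w=np.diff(p,axis=0); X=np.array([np.cos(c),np.sin(c)]);Y=np.array([np.sin(c),-np.cos(c)])
for k in range(24): print(k,np.round([w[k]@X,w[k]@Y],2), np.round(np.degrees(a[k+1])))
E
```

```text
0 [0.25 2.42] 86.0
1 [-0.59  2.36] 66.0
2 [-1.36  2.01] 46.0
3 [-1.97  1.43] 26.0
4 [-2.34  0.67] 6.0
5 [-2.42 -0.17] -14.0
6 [-2.22 -0.99] -34.0
7 [-1.75 -1.69] -54.0
8 [-1.06 -2.19] -74.0
9 [-0.25 -2.42] -94.0
10 [ 0.59 -2.36] -114.0
11 [ 1.36 -2.01] -134.0
12 [ 1.97 -1.43] -154.0
13 [ 2.34 -0.67] -174.0
14 [2.42 0.17] -194.0
15 [2.22 0.99] -214.0
16 [1.75 1.69] -234.0
17 [1.06 2.19] -254.0
18 [0.25 2.42] -274.0
19 [-0.59  2.36] -294.0
20 [-1.36  2.01] -314.0
21 [-1.97  1.43] -334.0
22 [-2.34  0.67] -354.0
23 [-2.42 -0.17] -374.0
```

Emit:
{"name": "jog_arm", "arguments": {
  "increments": [
    [[0.25, 2.42, 0, 0, 0, 0, -1], [-0.59, 2.36, 0, 0, 0, 0, -1], [-1.36, 2.01, 0, 0, 0, 0, -1], [-1.97, 1.43, 0, 0, 0, 0, -1], [0, 0, 0, 0, 0, 0, -1]]
  ]
}}

```text
t: 6.45
eef_pos: [0.6177, 0.0551, 0.1483]
orientation: [0.71, 0.705, -0.0, 0.001]
contact_force: [-2.6, -3.1, 7.9]
gripper_width: 0.293
grasp_force: 25.9
```

Emit:
{"name": "jog_arm", "arguments": {
  "increments": [
    [[-2.34, 0.67, 0, 0, 0, 0, -1], [-2.42, -0.17, 0, 0, 0, 0, -1], [-2.22, -0.99, 0, 0, 0, 0, -1], [-1.75, -1.69, 0, 0, 0, 0, -1], [0, 0, 0, 0, 0, 0, -1]]
  ]
}}

```text
t: 7.08
eef_pos: [0.5937, -0.0307, 0.1483]
orientation: [0.709, 0.705, 0.0, 0.0]
contact_force: [-1.6, 0.4, 6.5]
gripper_width: 0.291
grasp_force: 25.8
```

Emit:
{"name": "jog_arm", "arguments": {
  "increments": [
    [[-1.06, -2.19, 0, 0, 0, 0, -1], [-0.25, -2.42, 0, 0, 0, 0, -1], [0.59, -2.36, 0, 0, 0, 0, -1], [1.36, -2.01, 0, 0, 0, 0, -1], [0, 0, 0, 0, 0, 0, -1]]
  ]
}}

```text
t: 7.7
eef_pos: [0.504, -0.0225, 0.1483]
orientation: [0.709, 0.706, 0.0, 0.0]
contact_force: [-3.0, 0.0, 7.8]
gripper_width: 0.291
grasp_force: 25.9
```

```bash
python3 - <<'E'
from rig import r
import cv2,numpy as np
a=r.grab_frame("side");r.grab_frame("top")
cv2.imwrite("pics/s4.png",cv2.resize(a[150:300,170:350],(720,600)))
for q in ["knob_mid"]:
  for c in ["top","side"]:
    d=r.tip_of(c,q); print(q,c,[(np.round(x["location"],3),round(x["conf"],2)) for x in d[:2]])
s=r.state();print(s["eef_pos"],s["contact_force"],s["gripper_width"],s["grasp_force"])
E
```

```text
knob_mid top []
knob_mid side [(array([ 0.504, -0.021,  0.163]), 0.85)]
[ 0.50484179 -0.02339887  0.14823011] [-2.80607253 -1.3756608   8.10343609] 0.29186086595901406 26.009100921219215
```

View pics/s4.png

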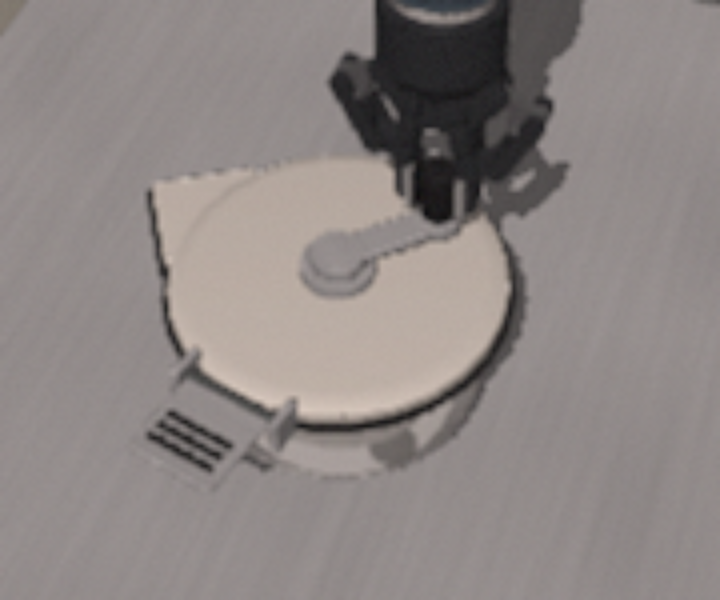

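The crank follows the grip: knob at crop (438,195), arm running to the hub at (340,262), low forces, turning clockwise. Carrying on.

Emit:
{"name": "jog_arm", "arguments": {
  "increments": [
    [[1.97, -1.43, 0, 0, 0, 0, -1], [2.34, -0.67, 0, 0, 0, 0, -1], [2.42, 0.17, 0, 0, 0, 0, -1], [2.22, 0.99, 0, 0, 0, 0, -1], [0, 0, 0, 0, 0, 0, -1]]
  ]
}}

```text
t: 8.52
eef_pos: [0.4972, 0.0681, 0.1483]
orientation: [0.708, 0.706, 0.001, 0.0]
contact_force: [-0.9, 2.6, 7.0]
gripper_width: 0.291
grasp_force: 26.3
```

Emit:
{"name": "jog_arm", "arguments": {
  "increments": [
    [[1.75, 1.69, 0, 0, 0, 0, -1], [1.06, 2.19, 0, 0, 0, 0, -1], [0.25, 2.42, 0, 0, 0, 0, -1], [-0.59, 2.36, 0, 0, 0, 0, -1], [0, 0, 0, 0, 0, 0, -1]]
  ]
}}

```text
t: 9.15
eef_pos: [0.5852, 0.0893, 0.1483]
orientation: [0.709, 0.705, 0.001, 0.002]
contact_force: [1.0, -1.6, 6.7]
gripper_width: 0.293
grasp_force: 26.2
```

Emit:
{"name": "jog_arm", "arguments": {
  "increments": [
    [[-1.36, 2.01, 0, 0, 0, 0, -1], [-1.97, 1.43, 0, 0, 0, 0, -1], [-2.34, 0.67, 0, 0, 0, 0, -1], [-1.6, 0, 0, 0, 0, 0, -1], [0, 0, 0, 0, 0, 0, -1]]
  ]
}}

```text
t: 9.78
eef_pos: [0.6229, 0.016, 0.1483]
orientation: [0.709, 0.705, -0.0, 0.0]
contact_force: [-3.3, -1.5, 8.6]
gripper_width: 0.292
grasp_force: 26.4
```

```bash
cat > m.py <<'E'
from rig import r
import cv2,numpy as np
from scipy.optimize import least_squares
L={"spout_tip":[],"pedal_pad":[],"spinner":[],"knob_mid":[]}
for i in range(4):
  for c in ["side","top"]:
    r.grab_frame(c)
    for q in L:
      d=r.tip_of(c,q)
      if d and d[0]["conf"]>.4: L[q].append(d[0]["location"])
M={q:np.median(v,axis=0) for q,v in L.items() if v}
for q in M: print(q,len(L[q]),M[q].round(4),np.std(L[q],axis=0).round(4))
c=M["spinner"][:2]
for q in M:
  v=M[q][:2]-c
  print(q,np.hypot(*v),np.degrees(np.arctan2(v[1],v[0])))
s=r.state();print(s["t"],s["eef_pos"],s["contact_force"],s["gripper_width"])
v=s["eef_pos"][:2]-c;print(np.hypot(*v),np.degrees(np.arctan2(v[1],v[0])))
# circle fit over the settled TCP points on the circle
P=np.array([[.5356,.0944],[.6177,.0551],[.5937,-.0307],[.5048,-.0234],s["eef_pos"][:2]])
f=least_squares(lambda x:np.hypot(*(P-x).T)-.07,[.5545,.027]);print(f.x,f.fun.round(4))
cv2.imwrite("pics/top_%d.png"%(s["t"]*10),cv2.resize(r.grab_frame("top")[130:260,200:360],(720,585)))
E
python3 m.py; ls pics
```

```text
spout_tip 5 [ 0.6954 -0.0109  0.1183] [0.041  0.1676 0.0473]
pedal_pad 8 [0.5895 0.1756 0.1198] [0.0012 0.0772 0.0403]
spinner 4 [0.5545 0.028  0.0028] [0.0017 0.0019 0.0011]
knob_mid 5 [0.6235 0.0184 0.1608] [0.0141 0.0627 0.016 ]
spout_tip 0.14615790262589295 -15.414994296844187
pedal_pad 0.15179028295645278 76.66870258562376
spinner 0.0 0.0
knob_mid 0.06965775261950394 -7.880005625732448
11.775 [0.62305903 0.01693464 0.14826921] [-3.38262593 -1.40729967  7.70190648] 0.29559130828587593
0.06943830787212656 -9.12768616543955
[0.55370416 0.02674385] [ 0. -0. -0.  0.  0.]
s.png
s2.png
s3.png
s4.png
t.png
top_117.png
```

Emit:
{"name": "jog_arm", "arguments": {
  "increments": [
    [[-0.4, -0.08, 0, 0, 0, 0, -1], [-0.35, -0.07, 0, 0, 0, 0, -1], [0, 0, 0, 0, 0, 0, -1], [0, 0, 0, 0, 0, 0, -1], [0, 0, 0, 0, 0, 0, -1]]
  ]
}}

```text
t: 12.45
eef_pos: [0.6217, 0.0101, 0.1482]
orientation: [0.709, 0.705, 0.0, 0.0]
contact_force: [-2.1, 1.6, 8.1]
gripper_width: 0.293
grasp_force: 26.3
```

```bash
cat > o.py <<'E'
from rig import r
import cv2,numpy as np,sys
from scipy.spatial.transform import Rotation as R
s=r.state();print(s["t"],s["eef_pos"],s["contact_force"])
v=s["eef_pos"][:2]-[.5537,.0267];print("ang",np.degrees(np.arctan2(v[1],v[0])))
def over(c,name,x0,x1,y0,y1,k):
  im=r.grab_frame(c);C=r.get_calibration(c);A=R.from_quat(C["orientation"]).as_matrix()
  def pr(p): q=C["K"]@(A.T@(np.array(p)-C["position"]));return q[:2]/q[2]
  big=cv2.resize(im[y0:y1,x0:x1],None,fx=k,fy=k,interpolation=cv2.INTER_CUBIC)
  P=lambda p:tuple(int(round(t)) for t in (pr(p)-[x0,y0]+.5)*k)
  o=np.array([.5545,.0275])
  for deg,col in((-14.3,(0,0,255)),):
    u=np.array([np.cos(np.radians(deg)),np.sin(np.radians(deg))]);w=np.array([-u[1],u[0]])
    cv2.circle(big,P([*(o+.148*u),.117]),2,col,-1);cv2.circle(big,P([*(o+.154*w),.122]),2,(255,0,0),-1)
    cv2.line(big,P([*o,.138]),P([*(o+.07*u),.138]),col,1)
    pts=[P([*(o+.108*np.array([np.cos(t),np.sin(t)])),.121]) for t in np.linspace(0,6.28,90)]
    cv2.polylines(big,[np.array(pts)],True,(0,200,0),1)
  cv2.imwrite("pics/"+name,big)
over("top",sys.argv[1],200,340,130,250,5)
E
python3 o.py o1.png
```

```text
12.45 [0.62172348 0.01011863 0.14824286] [-2.14754066  1.57141834  8.05856073]
ang -13.699230526722863
```

View pics/o1.png

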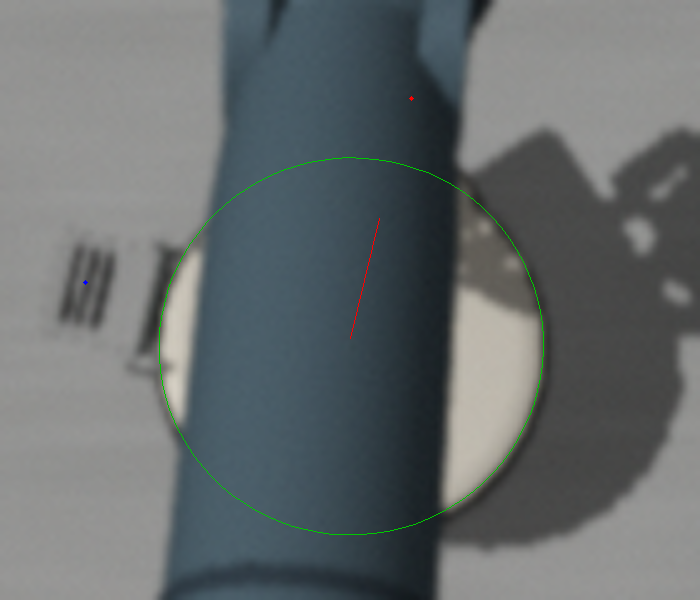

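The pedal marker (85,282) lies on the ribs, but the arm hides the crank. I'll release, rise, move aside and check.

Emit:
{"name": "jog_arm", "arguments": {
  "increments": [
    [[-0.07, 0, 0, 0, 0, 0, -1], [0, 0, 0, 0, 0, 0, -1], [0, 0, 0, 0, 0, 0, 0.5], [0, 0, 0, 0, 0, 0, 0.5], [0, 0, 0, 0, 0, 0, 0.5]]
  ]
}}

```text
t: 13.12
eef_pos: [0.6215, 0.0095, 0.1467]
orientation: [0.709, 0.705, -0.0, -0.0]
contact_force: [-0.3, 0.4, -0.4]
gripper_width: 0.746
grasp_force: 0.0
```

Emit:
{"name": "jog_arm", "arguments": {
  "increments": [
    [[0, 0, 0, 0, 0, 0, 0.5], [0, 0, -2, 0, 0, 0, 0.5], [0, 0, -2, 0, 0, 0, 0.5], [0, 0, -2, 0, 0, 0, 0.5], [0, 0, -2, 0, 0, 0, 0.5]]
  ]
}}

```text
t: 13.75
eef_pos: [0.6217, 0.0096, 0.2278]
orientation: [0.709, 0.705, -0.0, -0.0]
contact_force: [0.5, -0.7, 0.3]
gripper_width: 0.75
grasp_force: 0.0
```

Emit:
{"name": "jog_arm", "arguments": {
  "increments": [
    [[4.8, -0.5, 0, 0, 0, 0, -1], [4.8, -0.5, 0, 0, 0, 0, -1], [4.8, -0.5, 0, 0, 0, 0, -1], [4.8, -0.5, 0, 0, 0, 0, -1], [4.8, -0.5, 0, 0, 0, 0, -1]]
  ]
}}

```text
t: 14.38
eef_pos: [0.5977, 0.2513, 0.2272]
orientation: [0.709, 0.705, 0.0, 0.0]
contact_force: [1.1, -0.4, 0.6]
gripper_width: -0.001
grasp_force: 0.0
```

```bash
python3 m.py; python3 o.py o2.png
```

```text
spout_tip 8 [ 0.6964 -0.01    0.1186] [0.0018 0.0018 0.0018]
pedal_pad 7 [0.5907 0.1758 0.1219] [0.0018 0.0015 0.0018]
spinner 8 [0.5544 0.0278 0.0009] [0.0014 0.0015 0.0023]
knob_mid 8 [0.6212 0.0108 0.16  ] [0.0019 0.0015 0.0013]
spout_tip 0.14697077940869743 -14.943973230599836
pedal_pad 0.15233808617676672 76.21461210742083
spinner 0.0 0.0
knob_mid 0.06888078469355595 -14.288423967626578
16.375 [0.598002   0.24978827 0.22729438] [ 0.12616765 -0.07440129  0.67036011] 0.000244023211058515
0.2261807506488358 78.88522288139785
[0.57629655 0.0865723 ] [-0.0286 -0.018   0.0486  0.0612  0.0947]
16.425 [0.59799747 0.24977659 0.22726559] [ 0.52301153 -0.3299421  -0.48733298]
ang 78.7685861054562
```

View pics/o2.png

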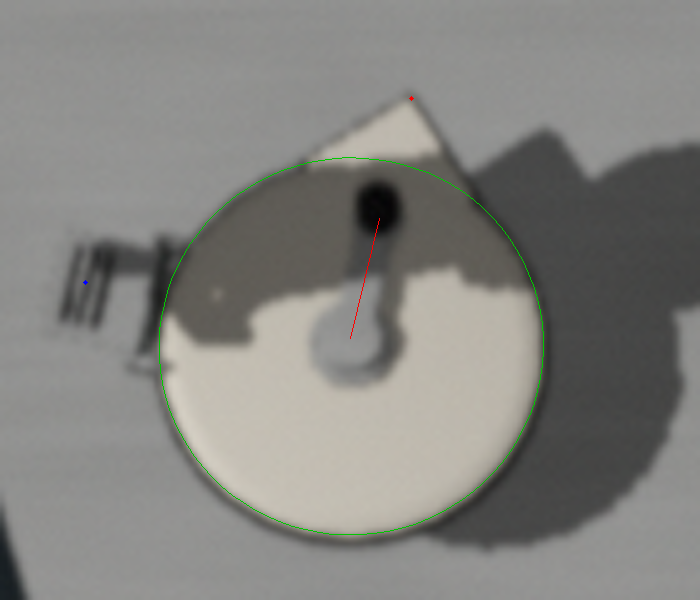

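The crank points at the spout: knob at (378,207), tip at (411,95), so about −14.3° against −14.3±0.6°. The spinner is otherwise undisturbed. Next I go over the pedal with shut fingers.

Emit:
{"name": "jog_arm", "arguments": {
  "increments": [
    [[-3.4, -0.35, 0, 0, 0, 0, -1], [-3.4, -0.35, 0, 0, 0, 0, -1], [0, 0, 3, 0, 0, 0, -1], [0, 0, 3, 0, 0, 0, -1], [0, 0, 3, 0, 0, 0, -1]]
  ]
}}

```text
t: 17.1
eef_pos: [0.5908, 0.1816, 0.1366]
orientation: [0.709, 0.705, 0.0, 0.0]
contact_force: [0.5, 0.1, -0.7]
gripper_width: 0.002
grasp_force: 0.0
```

Emit:
{"name": "jog_arm", "arguments": {
  "increments": [
    [[0, 0, 0.5, 0, 0, 0, -1], [0, 0, 0.5, 0, 0, 0, -1], [0, 0, 0.5, 0, 0, 0, -1], [0, 0, 0, 0, 0, 0, -1], [0, 0, 0, 0, 0, 0, -1]]
  ]
}}

```text
t: 17.73
eef_pos: [0.5911, 0.1819, 0.1229]
orientation: [0.709, 0.705, 0.0, 0.0]
contact_force: [-0.2, -0.7, -0.2]
gripper_width: -0.002
grasp_force: 0.0
```

Emit:
{"name": "jog_arm", "arguments": {
  "increments": [
    [[0, 0, 0.5, 0, 0, 0, -1], [0, 0, 0.2, 0, 0, 0, -1], [0, 0, 0, 0, 0, 0, -1], [0, 0, 0, 0, 0, 0, -1], [0, 0, 0, 0, 0, 0, -1]]
  ]
}}

```text
t: 18.35
eef_pos: [0.5914, 0.182, 0.1158]
orientation: [0.709, 0.705, 0.001, 0.0]
contact_force: [2.3, 0.8, 3.4]
gripper_width: 0.001
grasp_force: 1.9
```

Emit:
{"name": "jog_arm", "arguments": {
  "increments": [
    [[0, 0, 0.2, 0, 0, 0, -1], [0, 0, 0.1, 0, 0, 0, -1], [0, 0, 0, 0, 0, 0, -1], [0, 0, 0, 0, 0, 0, -1], [0, 0, 0, 0, 0, 0, -1]]
  ]
}}

```text
t: 18.98
eef_pos: [0.5911, 0.1817, 0.1125]
orientation: [0.709, 0.705, 0.0, 0.0]
contact_force: [4.2, 0.4, 5.2]
gripper_width: -0.002
grasp_force: 2.5
```

Emit:
{"name": "jog_arm", "arguments": {
  "increments": [
    [[0, 0, 0.1, 0, 0, 0, -1], [0, 0, 0.1, 0, 0, 0, -1], [0, 0, 0, 0, 0, 0, -1], [0, 0, 0, 0, 0, 0, -1], [0, 0, 0, 0, 0, 0, -1]]
  ]
}}

```text
t: 19.6
eef_pos: [0.5911, 0.1815, 0.1106]
orientation: [0.709, 0.705, 0.0, 0.001]
contact_force: [3.2, -0.9, 5.9]
gripper_width: 0.0
grasp_force: 2.9
```

Emit:
{"name": "jog_arm", "arguments": {
  "increments": [
    [[0, 0, 0.1, 0, 0, 0, -1], [0, 0, 0.1, 0, 0, 0, -1], [0, 0, 0, 0, 0, 0, -1], [0, 0, 0, 0, 0, 0, -1], [0, 0, 0, 0, 0, 0, -1]]
  ]
}}

```text
t: 20.23
eef_pos: [0.591, 0.1812, 0.1087]
orientation: [0.709, 0.705, -0.0, 0.001]
contact_force: [2.9, -1.0, 7.4]
gripper_width: -0.005
grasp_force: 3.2
```

Emit:
{"name": "jog_arm", "arguments": {
  "increments": [
    [[0, 0, 0.1, 0, 0, 0, -1], [0, 0, 0.1, 0, 0, 0, -1], [0, 0, 0, 0, 0, 0, -1], [0, 0, 0, 0, 0, 0, -1], [0, 0, 0, 0, 0, 0, -1]]
  ]
}}

```text
t: 20.85
eef_pos: [0.591, 0.1808, 0.1069]
orientation: [0.709, 0.705, -0.0, 0.001]
contact_force: [1.8, -1.8, 7.6]
gripper_width: 0.001
grasp_force: 3.5
```

Emit:
{"name": "jog_arm", "arguments": {
  "increments": [
    [[0, 0, 0.1, 0, 0, 0, -1], [0, 0, 0.1, 0, 0, 0, -1], [0, 0, 0, 0, 0, 0, -1], [0, 0, 0, 0, 0, 0, -1], [0, 0, 0, 0, 0, 0, -1]]
  ]
}}

```text
t: 21.48
eef_pos: [0.5911, 0.1807, 0.1063]
orientation: [0.709, 0.705, -0.0, 0.001]
contact_force: [-0.4, -3.8, 15.2]
gripper_width: 0.006
grasp_force: 6.8
```

```bash
python3 - <<'E'
from rig import r
import cv2
a=r.grab_frame("side");s=r.state();print(s["eef_pos"],s["contact_force"])
cv2.imwrite("pics/s5.png",cv2.resize(a[200:300,180:300],(720,600)))
E
```

```text
[0.59109094 0.18071309 0.10633671] [-0.17933963 -3.26948515 15.40920903]
```

View pics/s5.png

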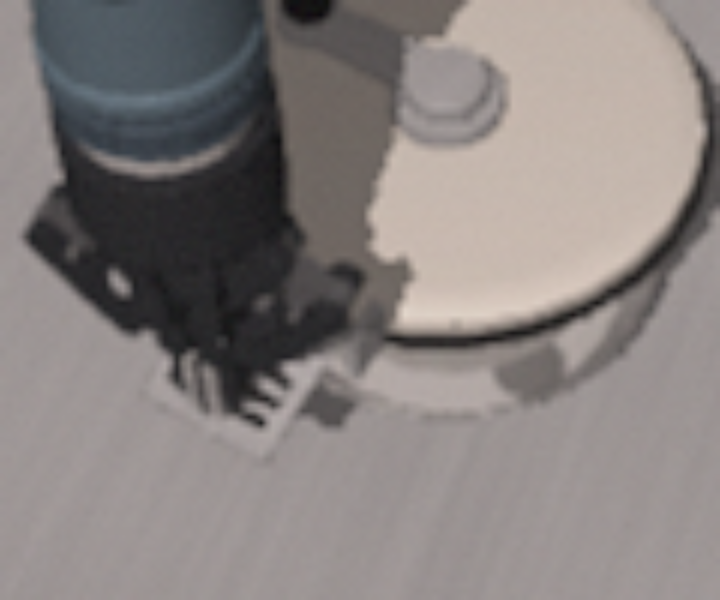

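The fingers are on the ribs (crop 235,390) and the pedal is tilted. The force jumped to 15 N, so it is at its stop. One more firm millimetre, then I lift away and clear.

Emit:
{"name": "jog_arm", "arguments": {
  "increments": [
    [[0, 0, 0.1, 0, 0, 0, -1], [0, 0, 0, 0, 0, 0, -1], [0, 0, 0, 0, 0, 0, -1], [0, 0, 0, 0, 0, 0, -1], [0, 0, 0, 0, 0, 0, -1]]
  ]
}}

```text
t: 22.15
eef_pos: [0.5912, 0.1807, 0.1062]
orientation: [0.709, 0.705, 0.0, 0.002]
contact_force: [-2.2, -4.0, 19.5]
gripper_width: 0.001
grasp_force: 8.7
```

Emit:
{"name": "jog_arm", "arguments": {
  "increments": [
    [[0, 0, -1, 0, 0, 0, -1], [0, 0, -1, 0, 0, 0, -1], [0, 0, -3, 0, 0, 0, -1], [0, 0, -4, 0, 0, 0, -1], [0, 0, -4, 0, 0, 0, -1]]
  ]
}}

```text
t: 22.78
eef_pos: [0.5879, 0.1814, 0.2323]
orientation: [0.709, 0.705, -0.003, -0.002]
contact_force: [-0.4, 0.3, -0.6]
gripper_width: -0.005
grasp_force: 0.0
```

Emit:
{"name": "jog_arm", "arguments": {
  "increments": [
    [[3, 0, 0, 0, 0, 0, -1], [3, 0, 0, 0, 0, 0, -1], [2, 0, 0, 0, 0, 0, -1], [0, 0, 0, 0, 0, 0, -1], [0, 0, 0, 0, 0, 0, -1]]
  ]
}}

```text
t: 23.4
eef_pos: [0.5906, 0.2609, 0.2326]
orientation: [0.709, 0.705, -0.001, -0.0]
contact_force: [-0.0, 0.4, 0.2]
gripper_width: 0.002
grasp_force: 0.0
```

```bash
python3 m.py; python3 o.py o3.png
```

```text
spout_tip 8 [ 0.6984 -0.0099  0.1181] [0.0018 0.0006 0.0014]
pedal_pad 8 [0.5895 0.1744 0.1215] [0.0011 0.0024 0.0016]
spinner 8 [0.5544 0.0266 0.0017] [0.0494 0.1677 0.0013]
knob_mid 8 [0.6205 0.0104 0.1601] [0.0222 0.0065 0.0522]
spout_tip 0.14866308385069912 -14.232541153235838
pedal_pad 0.15187358229790987 76.61798797671223
spinner 0.0 0.0
knob_mid 0.06812864669138824 -13.8424706554855
25.4 [0.5910463  0.26177982 0.23325862] [ 0.01587047  0.52864273 -0.09984877] -0.001916951825795877
0.2379761598750694 81.1295058591195
[0.57618996 0.09143946] [-0.0293 -0.0148  0.0534  0.0652  0.101 ]
25.45 [0.59106594 0.26179053 0.23324828] [-0.45188415 -0.03939455 -0.22490161]
ang 80.96879666564581
```

View pics/o3.png

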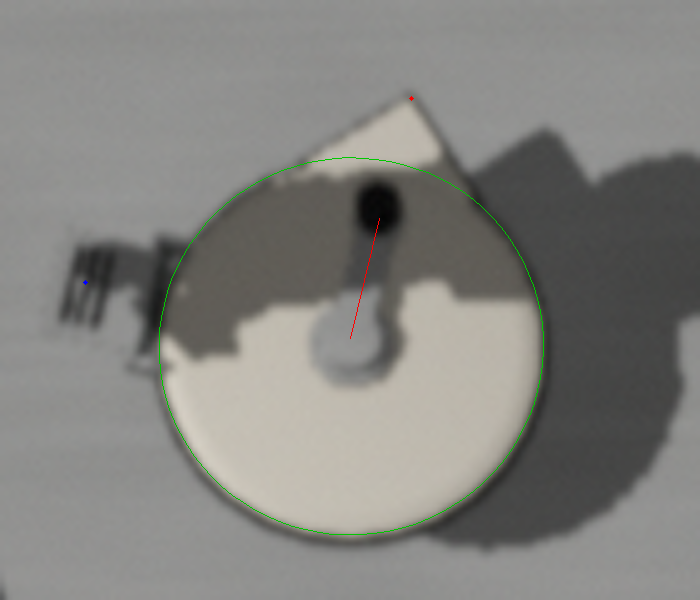

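The pedal is back up (ribs at (85,282), 121.5 mm), the crank still points at the spout tip (411,95), and the robot is clear. Handing in.

```bash
python3 -c "
from rig import r
print(r.close_job())"
```

```text
the job is handed in; nothing more can be done
None
```

I turned the crank clockwise one full turn and on to the spout, where it points to within about 1°. I then pressed the brake pedal to its stop and let it spring back up; nothing else was touched, and I handed the job in at about 25 s (no verdict was returned).

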